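Row up cut tubes and set the stop slide at its detent

TASK

Stand the two loose square tubes in the rack's shelf channel, upright and squared up, in one side-by-side row with the square tube that already stands against the rack's end stop. Then take the stop slide by its handle and push it along its rail towards the row until you feel its ball drop into the notch, and finish holding it there: the program ends with the fingers still gripping the handle and the slide resting in the notch. Leave the round pipe piece, the bottle and the wrench where they are.

Things in the scene. Friction and masses are not known exactly. Their poses are not given: they have to be found in the camera images.
- rack: Grey rack fixed on the bench, 125 mm (x) by 400 mm (y), 30 mm high; place and yaw vary. Origin on the bench under mid-channel. Its channel runs along y: floor 30 mm above the bench, 50 mm wide (x -25 to 25 mm) between lips 6 mm high, 4 mm thick. A guide bar runs along it at x = 75 mm, its top 17 mm above the channel floor.
- stop: Steel end stop fixed across the +y end of the channel, 60 mm wide, 52 mm high; where along the rack it is bolted varies, axes parallel to the rack's. Origin on the channel floor (30 mm above the bench), mid-channel, in its -y face, which the row stands against. It carries a thin strip at x = 40 to 54 mm with two half-round ridges, 4 mm high, 14 mm apart: the notch.
- notch (a point): Point midway between the two ridges, 141 mm in -y and 47 mm in +x of the end stop's origin, 3 mm above the channel floor. Slide in the notch: the slide's origin is 141 mm in -y of the end stop's, leaving room for three 40 mm tubes and 6 mm of play; on its way the block pushes together a row with larger gaps.
- gate: Stop slide: steel block 46 (x) by 30 (y) mm, 35 mm high, running in the channel along the rack's y, with an arm over to the guide bar. Origin on the channel floor (30 mm above the bench) under the block's centre, axes parallel to the rack's. It starts 90 to 180 mm short of the notch, at the -y end; push it to +y, towards the end stop. 0.35 kg, drags with about 1.5 N.
- handle (a point): Middle of the slide's handle, a black upright bar on the block: 16 mm thick (x), 30 mm long (y), 35 to 75 mm above the channel floor (this point: 55 mm). Pinch it from above, fingers closing along the rack's x.
- ball (a point): Spring ball under the slide's arm, 47 mm in +x of the slide's origin. It meets the first ridge about 13.5 mm short of the notch: resistance jumps to about 10 N, fades and turns into a light forward pull past the crest, 7 mm short; then the ball rests in the notch, with under 1 mm of play, and the second ridge resists with some 8 N. Tubes being pushed add 1 to 2 N each.
- tube0: Square steel tube piece, 40 x 40 mm, 60 mm high, 3 mm wall, 0.2 kg, standing in the channel within 2 mm of the end stop and squared up: the first of the row. Origin at its centre (30 mm above its underside), z along the tube.
- tube1: Loose square steel tube piece like the first (40 x 40 x 60 mm), standing upright on the bench. Origin at its centre, 30 mm above its underside, z along the tube, x and y square to its flat sides.
- tube2: The other loose square steel tube piece, same size, standing upright on the bench. Origin at its centre, 30 mm above its underside, z along the tube, x and y square to its flat sides.
- pipe: Bystander: round steel pipe piece, 44 mm across, 60 mm high, standing among the square tubes. Origin at its underside. Not to be moved.
- bottle: Bystander: green bottle, 64 mm across, 190 mm high, standing beyond the work. Origin at its underside. Not to be moved.
- wrench: Bystander: wrench lying on the bench beyond the rack. Not to be moved.
Mind the look-alikes: they are no part of the job. What is shaped like the tube0 but brown is not meant. What is shaped like the tube1 but blue is not meant.

How it is judged (in metres and radians):
On the way, in this order (a step that is already met when the one before it is completed fails the run):
1. all three square tubes stand upright in the channel between the end stop and the open slide, let go (y of tube0 in the frame of stop between -0.23 and -0.017 m and x of tube0 in the frame of stop between -0.012 and 0.012 m and z of tube0 in the frame of stop between 0.026 and 0.034 m and angle between each of tube0, tube1, tube2's own z axis and vertical below 0.08 rad and (angle between the x axis of tube0 and the x axis of stop, either way round below 0.17 rad or angle between the x axis of tube0 and the y axis of stop, either way round below 0.17 rad) and linear speed of each of tube0, tube1, tube2 below 0.02 m/s and contact force between the fingers and tube0 below 0.1 N and y of tube1 in the frame of stop between -0.23 and -0.017 m and x of tube1 in the frame of stop between -0.012 and 0.012 m and z of tube1 in the frame of stop between 0.026 and 0.034 m and (angle between the x axis of tube1 and the x axis of stop, either way round below 0.17 rad or angle between the x axis of tube1 and the y axis of stop, either way round below 0.17 rad) and contact force between the fingers and tube1 below 0.1 N and y of tube2 in the frame of stop between -0.23 and -0.017 m and x of tube2 in the frame of stop between -0.012 and 0.012 m and z of tube2 in the frame of stop between 0.026 and 0.034 m and (angle between the x axis of tube2 and the x axis of stop, either way round below 0.17 rad or angle between the x axis of tube2 and the y axis of stop, either way round below 0.17 rad) and contact force between the fingers and tube2 below 0.1 N and y of gate in the frame of stop below -0.15 m), for 0.2 s.
2. the slide rests in the notch with the fingers on it (y of gate in the frame of stop between -0.1435 and -0.1385 m and linear speed of gate below 0.01 m/s and contact force between the fingers and gate above 2 N), for 0.3 s.
At the end, for the whole second after the job is handed in: Slide at rest within 2.5 mm of the notch, fingers pressing on it with over 2 N; the three square tubes stand upright and still in the channel between end stop and slide, within 12 mm of its middle line, less than 10 degrees off square, not touched by the fingers (all of step 2 and y of tube0 in the frame of stop between -0.109 and -0.017 m and x of tube0 in the frame of stop between -0.012 and 0.012 m and z of tube0 in the frame of stop between 0.026 and 0.034 m and angle between each of tube0, tube1, tube2's own z axis and vertical below 0.08 rad and (angle between the x axis of tube0 and the x axis of stop, either way round below 0.17 rad or angle between the x axis of tube0 and the y axis of stop, either way round below 0.17 rad) and linear speed of each of tube0, tube1, tube2 below 0.02 m/s and contact force between the fingers and tube0 below 0.1 N and y of tube1 in the frame of stop between -0.109 and -0.017 m and x of tube1 in the frame of stop between -0.012 and 0.012 m and z of tube1 in the frame of stop between 0.026 and 0.034 m and (angle between the x axis of tube1 and the x axis of stop, either way round below 0.17 rad or angle between the x axis of tube1 and the y axis of stop, either way round below 0.17 rad) and contact force between the fingers and tube1 below 0.1 N and y of tube2 in the frame of stop between -0.109 and -0.017 m and x of tube2 in the frame of stop between -0.012 and 0.012 m and z of tube2 in the frame of stop between 0.026 and 0.034 m and (angle between the x axis of tube2 and the x axis of stop, either way round below 0.17 rad or angle between the x axis of tube2 and the y axis of stop, either way round below 0.17 rad) and contact force between the fingers and tube2 below 0.1 N); the arm keeps its last pose, push and grip.
It fails at once if a bystander (pipe, bottle or wrench) is moved by more than 30 mm (distance of any of pipe, bottle, wrench from where it was at the start of the episode above 0.03 m).
It also fails if it takes over 70 s, if anything falls off the work surface, if the arm or the gripper's body presses on something with over 40 N, if the wrist force passes 120 N, or if a joint passes its speed limit or range.

ROBOT

A 7-joint arm with a two-finger parallel gripper is mounted at the origin on the work surface. World frame = base frame: x ahead of the robot, y to its left, z up, the work surface at z = 0. Lengths are in m, angles in degrees, forces in N, time in s.
With the tool pointing down it reaches from about 0.425 to 0.975 m from the base axis. Payload 16.7 kg.
Tool frame: the origin (TCP) lies midway between the tips of the shut fingers; the grasp point (between the pads) lies 19 mm behind it; z points along the fingers, y is the line along which they close (so a half turn about z gives the same grasp; the last joint's range is limited). The gripper opens to 85 mm and grips with 20 to 120 N. Pads are 22 mm wide; open, the fingers measure 114 mm over their backs; the gripper's body (76 mm by 85 mm) begins 54 mm behind the grasp point. The pads swing forward as they close: fully open they stand 13 mm farther back than shut.
Start: joints at [-8.566, 24.414, 4.234, 92.017, -1.954, 63.644, -3.845], TCP at [0.675, -0, 0.231] pointing down, gripper open.
Joint ranges: [-163.25, 163.25], [-28.42, 122.38], [-70.27, 78.77], [12.13, 141.07], [-58.53, 238.53], [9.26, 117.41], [-156.51, 156.51]. Speed limits (degrees/s): [108.29, 108.29, 136.94, 136.94, 172.46, 172.46, 172.46].

INTERFACE

Orientations are given as a 3x3 rotation matrix whose columns are the frame's x, y, z axes.
In Python, from cell import ctrl gives the robot as it stands.
- The arm moves only by the tool drive_tool, never from a script. Its arguments are lists of equal length, an entry for each row: "hand": the gripper command: -1 is fully open, 1 is shut, values between are in proportion; "dp": the shift along the tool's x, y, z as a fraction of full scale, a list of three; "roll": the turn about the tool's z as a fraction of full scale. A call has 1 to 5 rows; each row is the pose to reach, as a shift and turn from the pose commanded when the call began, along the tool's axes at that moment, turning the shorter way round; what a row does not reach only later rows make up. Full scale, the value 1, is 0.3 m for a shift and 360 degrees for a turn. A row lasts 1/8 s, in which the tool goes at most 62.5 mm and 10.7 degrees, less where a joint would pass 70% of its speed; a pose out of reach is approached as far as the arm can. A call with a number of a shift or a turn outside -1 to 1 is refused whole. A call with a gripper value outside its range is refused whole. The fingers move at their own pace and stop on an object; "force" is the grip in N (left out, the last holds). Time passes only in rows, so rows that repeat a pose let the fingers close. It gives the time, the measured TCP pose, the force, the opening and the grip force at its end, in the units of the state.
- ctrl.get_state(): the state, without advancing time (a new reading comes with each control period).
- ctrl.camera(name): name is "scene" or "side" or "wrist"; returns the picture (384x512x3 uint8, red, green, blue); there is no depth.
- ctrl.camera_info(name): a dict with "fx", "fy", "cx", "cy" (pixels), "R" (3x3) and "t" (3): a world point X has camera coordinates R X + t. Camera axes: x right, y down, z forward; pixel columns grow to the right and rows downward; lengths in m; the calibration is good to about 2 mm. A picture is of the moment at which its call begins: read the wrist's pose just before it. camera_info takes no time and is no camera call; for the wrist camera it gives the pose at the moment of the call.
- ctrl.close_job(): hands the job in; it is judged then, once.
The state is a dict: "time_s": time; "q": joint angles; "dq": joint speeds; "joint_torque": joint torques, N m; "eef_pos": TCP position; "tcp_rot": TCP orientation; "force": force on the tool from outside, world axes, zero at the start; "torque": the same for the moment, N m; "width": opening from 0.0 (shut) to 1.0 (fully open); "grasp_force": force on a finger pad.
Only numpy, scipy, OpenCV 4.12 (cv2) and the standard library are available. Lean on these libraries where they do the work, as an engineer would, in place of code of your own. Each camera call takes 0.05 s, during which the arm holds its last target. There are 200 camera calls.

## Working session

There is one attempt and no reset: what is moved stays moved. The work goes in short steps, Python scripts to look and compute and a tool call to move; the robot and the scene stay as the last step left them, time stands still between calls to the robot, and variables do not carry over. Pictures are saved under pics/ and viewed, at most 10 in all, crops included, and the job is handed in when it is done.

Besides the shell and the picture viewer there is one more tool, called after "Request:" as name(argument=value, ...), one argument or row to a line, values as JSON. drive_tool: Moves the arm, as the interface text tells. Its arguments: {"type":"object","properties":{"hand":{"type":"array","items":{"type":"number"}},"dp":{"type":"array","items":{"type":"array","items":{"type":"number","minimum":-1,"maximum":1}}},"roll":{"type":"array","items":{"type":"number","minimum":-1,"maximum":1}},"force":{"type":"number"}},"required":["hand","dp","roll"]}

```bash
ls; mkdir -p pics
python3 - <<'E'
from cell import ctrl
import cv2,numpy as np
s=ctrl.get_state();print(s['time_s'],s['eef_pos'],np.round(s['tcp_rot'],3).tolist())
a=[]
for n in("scene","side"):
    im=ctrl.camera(n);cv2.imwrite(f'pics/{n}0.png',im[:,:,::-1]);
    i=ctrl.camera_info(n);print(n,i)
E
```

```text
pics
0.0 [ 6.74606173e-01 -3.15849276e-05  2.30617446e-01] [[0.0, 1.0, -0.001], [1.0, -0.0, -0.0], [-0.0, -0.001, -1.0]]
scene {'fx': 400.20390239405043, 'fy': 400.20390239405043, 'cx': 255.27897601623334, 'cy': 194.34145373760492, 'R': array([[-0.69274913,  0.7211751 , -0.00226304],
       [ 0.43970345,  0.41988059, -0.79395288],
       [-0.57162884, -0.55100523, -0.60797509]]), 't': array([ 0.45715282, -0.17117017,  1.51160387])}
side {'fx': 479.20842373682234, 'fy': 479.20842373682234, 'cx': 257.7500885139093, 'cy': 190.48792096311067, 'R': array([[ 0.95576312, -0.29394761,  0.01056664],
       [-0.21768444, -0.73104169, -0.6466773 ],
       [ 0.1978139 ,  0.61577013, -0.76269051]]), 't': array([-0.59477219,  0.16778989,  1.2490954 ])}
```

```bash
python3 -c "
import cv2
for n in('scene','side'):
    cv2.imwrite(f'pics/{n}0b.png',cv2.resize(cv2.imread(f'pics/{n}0.png'),(800,600),interpolation=cv2.INTER_CUBIC))"
```

```text
(no output)
```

View pics/scene0b.png

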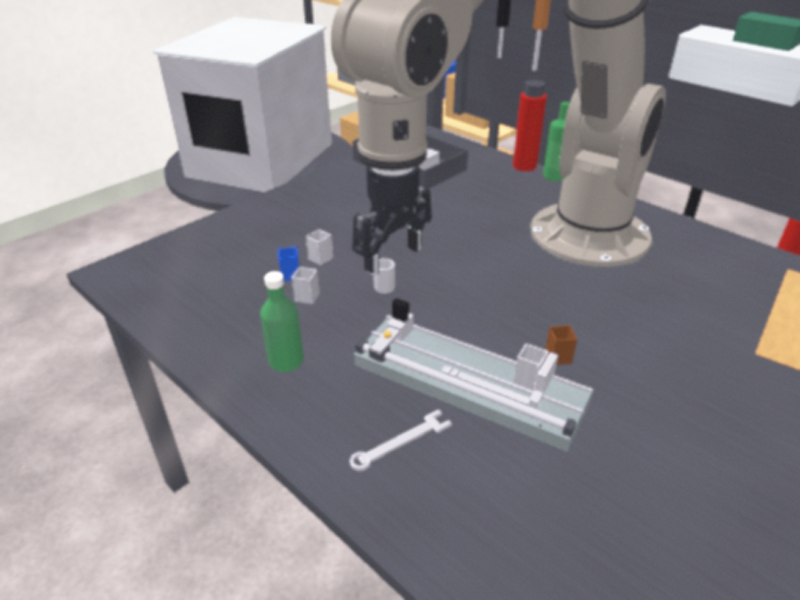

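View pics/side0b.png

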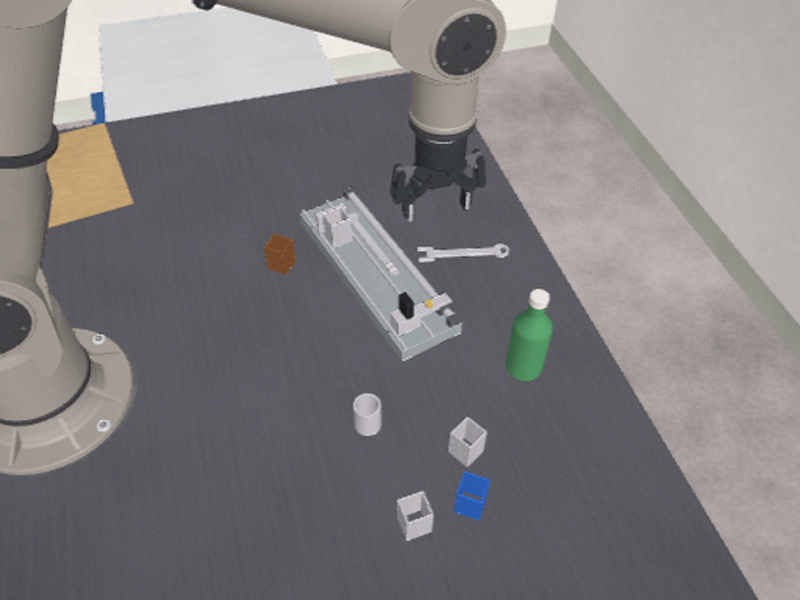

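Side view (800-px scale): grey square tubes at (468,440) and (415,515). Look-alikes are the blue tube (472,495), the round pipe (367,413) and the brown tube (280,253). I choose the two grey square ones and check them in close crops.

```bash
python3 -c "
import cv2
im=cv2.imread('pics/side0.png')
cv2.imwrite('pics/c1.png',cv2.resize(im[240:350,215:325],None,fx=5,fy=5,interpolation=cv2.INTER_CUBIC))
cv2.imwrite('pics/c2.png',cv2.resize(im[115:235,185:305],None,fx=5,fy=5,interpolation=cv2.INTER_CUBIC))"
```

```text
(no output)
```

View pics/c1.png

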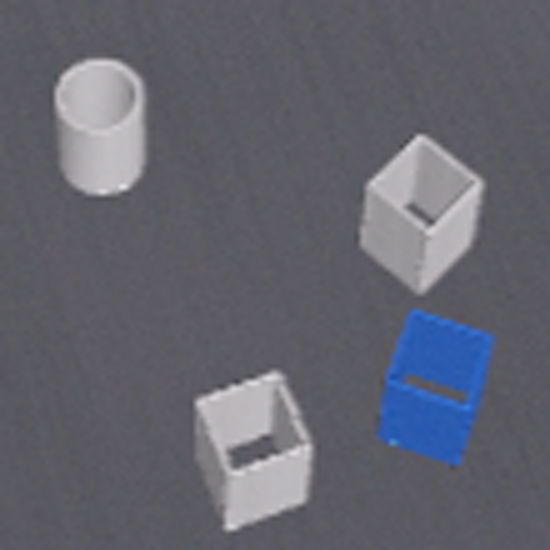

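View pics/c2.png

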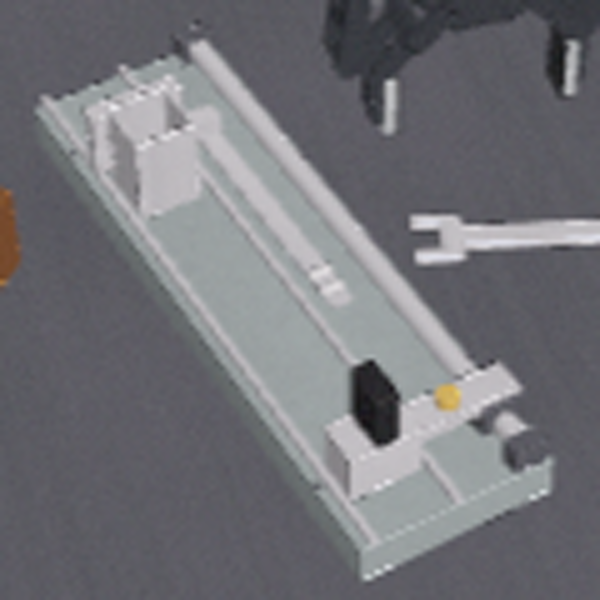

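The crops confirm two grey square tubes: rim centres near (425,185) and (255,423) in c1. The rack crop shows the slide with its black handle at (375,400), tube0 against the stop at (150,150) and the ridges at (328,285).

```bash
cat > h.py <<'E'
import numpy as np, cv2
from cell import ctrl
def w(info,px,z):
    """pixels (n,2) -> world points on plane z"""
    px=np.atleast_2d(px).astype(float); R,t=info['R'],np.asarray(info['t'])
    d=np.c_[(px[:,0]-info['cx'])/info['fx'],(px[:,1]-info['cy'])/info['fy'],np.ones(len(px))]@R
    c=-R.T@t; z=np.broadcast_to(z,len(px)); return c+d*((z-c[2])/d[:,2])[:,None]
def crop(px,x0,y0,k): return (np.array(px)+.5)/k-.5+[x0,y0]
E
python3 - <<'E'
from h import *
np.set_printoptions(precision=4,suppress=True)
i=ctrl.camera_info('side')
def sq(p):
    d=[p[(k+1)%4]-p[k] for k in range(4)]
    print('c',p.mean(0)[:2],'len',[round(np.hypot(*v[:2]),4) for v in d],'ang',[round(np.degrees(np.arctan2(v[1],v[0])),1) for v in d])
sq(w(i,crop([(422,136),(484,184),(429,234),(368,185)],215,240,5),.06))
sq(w(i,crop([(197,403),(278,374),(312,444),(232,474)],215,240,5),.06))
sq(w(i,crop([(362,548),(550,465),(190,38),(40,98)],185,115,5),.03))
print(w(i,crop([(102,190)],215,240,5),0), 'pipe')
print('ridges',w(i,crop([(322,270),(340,295)],185,115,5),.034))
print('handle top',w(i,crop([(367,368),(395,400)],185,115,5),.105))
E
```

```text
c [ 0.6362 -0.2947] len [np.float64(0.0387), np.float64(0.0389), np.float64(0.0381), np.float64(0.0387)] ang [np.float64(-60.1), np.float64(-153.0), np.float64(119.6), np.float64(27.8)]
c [ 0.5209 -0.3866] len [np.float64(0.0392), np.float64(0.0363), np.float64(0.0382), np.float64(0.0367)] ang [np.float64(4.1), np.float64(-83.5), np.float64(-175.5), np.float64(98.0)]
c [0.5996 0.1133] len [np.float64(0.1185), np.float64(0.4096), np.float64(0.1081), np.float64(0.4035)] ang [np.float64(11.9), np.float64(104.6), np.float64(-165.0), np.float64(-76.9)]
[[ 0.4947 -0.2192  0.    ]] pipe
ridges [[0.6261 0.1011 0.034 ]
 [0.6305 0.079  0.034 ]]
handle top [[ 0.6105 -0.0369  0.105 ]
 [ 0.618  -0.0621  0.105 ]]
```

Run:
```python
from h import *
i=ctrl.camera_info('wrist');print(i, -i['R'].T@i['t'])
im=ctrl.camera('wrist');cv2.imwrite('pics/w0.png',im[:,:,::-1])
def pr(X): X=np.array(X);p=i['R']@X+i['t'];return p[:2]/p[2]*i['fx']+[i['cx'],i['cy']]
for X in [(.636,-.295,.06),(.521,-.387,.06),(.615,-.05,.105),(.628,.09,.034),(.6,.113,.03)]: print(X,pr(X))
```

```text
{'fx': 298.1449414682147, 'fy': 298.1449414682147, 'cx': 256.2255356144408, 'cy': 188.93985084715064, 'R': array([[ 9.99999388e-01,  2.92734969e-04, -1.06705934e-03],
       [ 5.71827600e-04, -9.62328919e-01,  2.71887339e-01],
       [-9.47271125e-04, -2.71887783e-01, -9.62328497e-01]]), 't': array([-0.67403278, -0.03530399,  0.37711632])} [0.67440978 0.06875658 0.37178925]
(0.636, -0.295, 0.06) [227.69227298 387.15958374]
(0.521, -0.387, 0.06) [148.51859308 437.61102013]
(0.615, -0.05, 0.105) [195.21134674 231.95961457]
(0.628, 0.09, 0.034) [213.23736066  84.08122121]
(0.6, 0.113, 0.03) [186.58693059  61.43653543]
```

```bash
python3 -c "
import cv2
im=cv2.imread('pics/w0.png')
cv2.imwrite('pics/w0b.png',cv2.resize(im[0:300,80:380],None,fx=2,fy=2,interpolation=cv2.INTER_CUBIC))"
```

```text
(no output)
```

View pics/w0b.png

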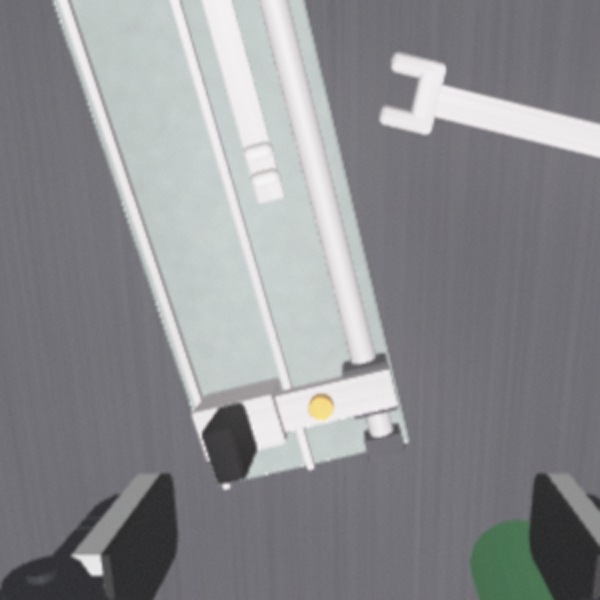

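Wrist view: left lip from (64,0) to (195,403), right lip from (177,0) to (287,388), notch between the ridges at about (262,163), handle top at about (230,440).

Run:
```python
from h import *
np.set_printoptions(precision=4,suppress=True)
i={'fx':298.14494,'fy':298.14494,'cx':256.2255,'cy':188.93985,'R':np.array([[ 9.99999388e-01,  2.92734969e-04, -1.06705934e-03],[ 5.71827600e-04, -9.62328919e-01,  2.71887339e-01],[-9.47271125e-04, -2.71887783e-01, -9.62328497e-01]]),'t':np.array([-0.67403278, -0.03530399,  0.37711632])}
L=w(i,crop([(64,0),(195,403)],80,0,2),.036);R=w(i,crop([(177,0),(287,388)],80,0,2),.036)
for P in(L,R):
    d=P[0]-P[1];print(P,'dir',np.degrees(np.arctan2(d[1],d[0])))
d=(L[0]-L[1])/np.linalg.norm(L[0]-L[1])+(R[0]-R[1])/np.linalg.norm(R[0]-R[1]);d/=np.linalg.norm(d)
n=np.array([d[1],-d[0],0]);print('yaw',np.degrees(np.arctan2(n[1],n[0])),'width',(R.mean(0)-L.mean(0))@n)
mid=((R.mean(0)@n)+(L.mean(0)@n))/2
N=w(i,crop([(262,163)],80,0,2),.034)[0];print('notch',N,'x off',N@n-mid)
S=n*mid+d*(N@d+.141);print('stop',S)
for y in(-.065,-.110,-.020): print(y,S+d*y)
s=ctrl.camera_info('side')
H=w(i,crop([(232,406),(256,446),(242,412)],80,0,2),.105);print('handle top',H,'in stop',(H-S)@n,(H-S)@d)
G=w(i,crop([(205,432),(198,408),(276,395),(285,440)],80,0,2),.065);print('block',(G-S)@n,(G-S)@d)
# check tube0 rim in side view
def pr(c,X):p=c['R']@X+c['t'];return p[:2]/p[2]*c['fx']+[c['cx'],c['cy']]
for a,b in((-.02,-.041),(.02,-.041),(.02,-.001),(-.02,-.001)):
    X=S+n*a+d*b;X[2]=.09;print('tube0 rim crop px',(pr(s,X)-[185,115]+.5)*5-.5)
for px,z in(((440,388),.0),((440,357),.06)): print('blue',w(s,crop([px],215,240,5),z))
```

```text
[[ 0.5306  0.169   0.036 ]
 [ 0.5805 -0.0413  0.036 ]] dir 103.3627596757485
[[ 0.5867  0.169   0.036 ]
 [ 0.6353 -0.032   0.036 ]] dir 103.59692700398506
yaw 13.479843339866783 width 0.05499930023660769
notch [0.6255 0.0929 0.034 ] x off 0.04723754972137029
stop [0.5466 0.219  0.    ]
-0.065 [0.5618 0.1558 0.    ]
-0.11 [0.5723 0.112  0.    ]
-0.02 [0.5513 0.1995 0.    ]
handle top [[ 0.6172 -0.0202  0.105 ]
 [ 0.6276 -0.0404  0.105 ]
 [ 0.6217 -0.0232  0.105 ]] in stop [0.0128 0.0182 0.0166] [-0.249  -0.2711 -0.253 ]
block [-0.0173 -0.0169  0.0262  0.0241] [-0.2709 -0.2568 -0.2595 -0.2857]
tube0 rim crop px [138.7321 147.7987]
tube0 rim crop px [199.5229 123.9913]
tube0 rim crop px [167.9933  83.6834]
tube0 rim crop px [107.8524 106.7367]
blue [[ 0.6208 -0.3693  0.    ]]
blue [[ 0.6113 -0.3805  0.06  ]]
```

Request:
drive_tool(
  hand=[-1,-1,-1,-1,-1],
  dp=[
    [-0.983,-0.129,0],
    [-0.983,-0.129,0],
    [-0.983,-0.129,0],
    [-0.983,-0.129,0],
    [-0.983,-0.129,0],
  ],
  roll=[-0.079,-0.079,-0.079,-0.079,-0.079],
  force=60,
)

```text
time_s: 0.78
eef_pos: [0.6352, -0.2978, 0.2311]
tcp_rot: [[-0.475, 0.88, -0.0], [0.88, 0.475, -0.0], [-0.0, -0.001, -1.0]]
force: [0.3, 0.8, 0.1]
width: 1.002
grasp_force: 0.0
```

Request:
drive_tool(
  hand=[-1,-1,-1],
  dp=[
    [0,0,0.167],
    [0,0,0.167],
    [0,0,0.167],
  ],
  roll=[0,0,0],
)

```text
time_s: 1.15
eef_pos: [0.6369, -0.2941, 0.1824]
tcp_rot: [[-0.477, 0.879, 0.0], [0.879, 0.477, 0.0], [-0.0, 0.001, -1.0]]
force: [0.7, -0.2, 0.1]
width: 0.999
grasp_force: 0.0
```

Run:
```python
from h import *
import pickle
s=ctrl.get_state();print(s['time_s'],s['eef_pos'],np.round(s['tcp_rot'],3).tolist())
i=ctrl.camera_info('wrist');pickle.dump(i,open('w1.pkl','wb'))
im=ctrl.camera('wrist');cv2.imwrite('pics/w1.png',cv2.resize(im[:,:,::-1],(800,600),interpolation=cv2.INTER_CUBIC))
```

```text
1.15 [ 0.63694987 -0.29412307  0.18240286] [[-0.477, 0.879, 0.0], [0.879, 0.477, 0.0], [-0.0, 0.001, -1.0]]
```

View pics/w1.png

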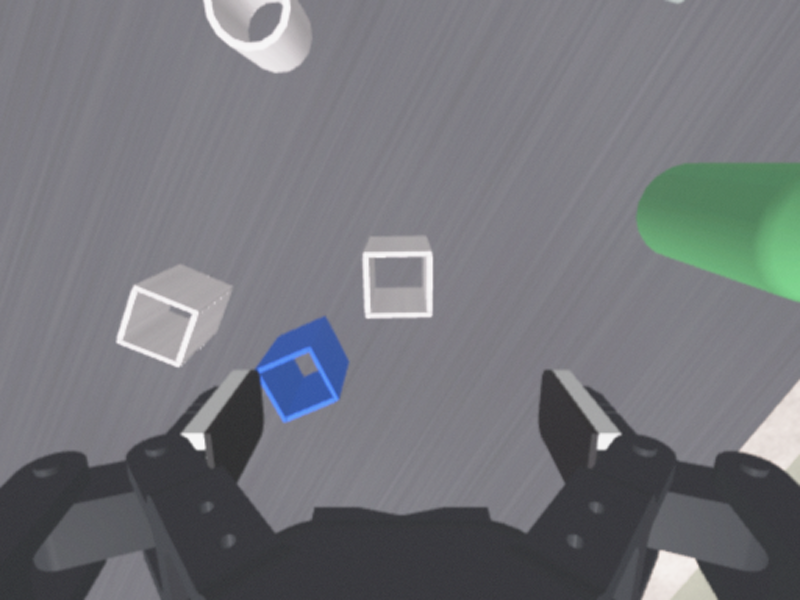

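Wrist view: tube1's rim is centred at (398,285) and nearly square to the fingers. Tube2 is at (157,327), blue at (299,385), the bottle at right and the pipe at the top left.

Run:
```python
from h import *
import pickle
np.set_printoptions(precision=4,suppress=True)
i=pickle.load(open('w1.pkl','rb'));k=1.5625
for n,p in dict(t1=[(363,253),(432,251),(433,317),(365,319)],t2=[(135,286),(198,316),(179,365),(118,341)],blue=[(259,371),(308,347),(340,400),(287,421)]).items():
    p=w(i,crop(p,0,0,k),.06);r=cv2.minAreaRect((p[:,:2]*1000).astype(np.float32));d=[p[(j+1)%4]-p[j] for j in range(4)]
    print(n,p.mean(0),r,[round(float(np.degrees(np.arctan2(v[1],v[0]))),1) for v in d])
s=ctrl.get_state();print(s['eef_pos'])
p=w(i,crop([(398,285)],0,0,k),.06)
t=w(i,crop([(398,285)],0,0,k),.06)[0]
```

```text
t1 [ 0.6353 -0.2945  0.06  ] ((635.100830078125, -294.58489990234375), (40.548194885253906, 39.86249542236328), 30.280954360961914) [30.2, -59.6, -149.7, 119.0]
t2 [ 0.5209 -0.3861  0.06  ] ((521.117919921875, -385.4822692871094), (39.1375617980957, 37.70338821411133), 4.103878974914551) [0.5, -87.4, -175.8, 94.1]
blue [ 0.6113 -0.3803  0.06  ] ((611.4259643554688, -381.1165466308594), (37.22795867919922, 40.037254333496094), 55.48020553588867) [55.6, -34.5, -128.1, 141.9]
[ 0.6373 -0.2943  0.183 ]
```

Request:
drive_tool(
  hand=[-1,-1,-1,-1],
  dp=[
    [0.003,-0.002,0.2],
    [0.003,-0.002,0.4],
    [0.003,-0.002,0.529],
    [0.003,-0.002,0.529],
  ],
  roll=[-0.003,-0.003,-0.003,-0.003],
)

```text
time_s: 1.7
eef_pos: [0.6347, -0.2933, 0.0213]
tcp_rot: [[-0.494, 0.87, -0.003], [0.87, 0.494, 0.001], [0.002, -0.002, -1.0]]
force: [-0.3, 0.1, 0.6]
width: 0.997
grasp_force: 0.0
```

Request:
drive_tool(
  hand=[1,1,1,1,1],
  dp=[
    [0,0,0],
    [0,0,0],
    [0,0,0],
    [0,0,0],
    [0,0,0],
  ],
  roll=[0,0,0,0,0],
)

```text
time_s: 2.33
eef_pos: [0.6364, -0.2948, 0.0248]
tcp_rot: [[-0.493, 0.87, 0.003], [0.87, 0.493, -0.001], [-0.002, 0.002, -1.0]]
force: [-2.0, 0.7, 11.7]
width: 0.463
grasp_force: 59.0
```

Request:
drive_tool(
  hand=[1,1,1,1,1],
  dp=[
    [0,0,-0.15],
    [0,0,-0.35],
    [0.2,0.075,-0.467],
    [0.4,0.15,-0.467],
    [0.6,0.223,-0.467],
  ],
  roll=[0,0,0,0,0],
)

```text
time_s: 2.95
eef_pos: [0.6068, -0.1154, 0.1642]
tcp_rot: [[-0.492, 0.87, 0.003], [0.87, 0.492, -0.0], [-0.001, 0.002, -1.0]]
force: [0.7, 0.7, -2.6]
width: 0.461
grasp_force: 61.5
```

Request:
drive_tool(
  hand=[1,1,1,1,1],
  dp=[
    [0.2,0.075,0],
    [0.4,0.15,0],
    [0.6,0.223,0],
    [0.82,0.303,0],
    [0.82,0.303,0],
  ],
  roll=[0.02,0.03,0.0445,0.0445,0.0445],
)

```text
time_s: 3.58
eef_pos: [0.5637, 0.1469, 0.1634]
tcp_rot: [[-0.239, 0.971, 0.001], [0.971, 0.239, 0.002], [0.002, 0.001, -1.0]]
force: [-0.9, -0.7, -2.4]
width: 0.464
grasp_force: 61.5
```

Request:
drive_tool(
  hand=[1,1],
  dp=[
    [0,0,0],
    [0,0,0],
  ],
  roll=[0,0],
)

```text
time_s: 3.82
eef_pos: [0.5652, 0.14, 0.1628]
tcp_rot: [[-0.231, 0.973, 0.0], [0.973, 0.231, -0.001], [-0.001, 0.0, -1.0]]
force: [-0.8, -0.2, -2.4]
width: 0.459
grasp_force: 61.5
```

Run:
```python
from h import *
import pickle
s=ctrl.get_state();print(s['time_s'],s['eef_pos'],np.round(s['tcp_rot'],3).tolist(),s['width'],s['force'])
i=ctrl.camera_info('wrist');pickle.dump(i,open('w2.pkl','wb'))
im=ctrl.camera('wrist')[:,:,::-1];cv2.imwrite('pics/w2.png',im)
cv2.imwrite('pics/w2b.png',cv2.resize(im,(800,600),interpolation=cv2.INTER_CUBIC))
```

```text
3.825 [0.56518566 0.13999665 0.1627764 ] [[-0.231, 0.973, 0.0], [0.973, 0.231, -0.001], [-0.001, 0.0, -1.0]] 0.4589018389195681 [-0.8391467  -0.18276492 -2.4119386 ]
```

View pics/w2b.png

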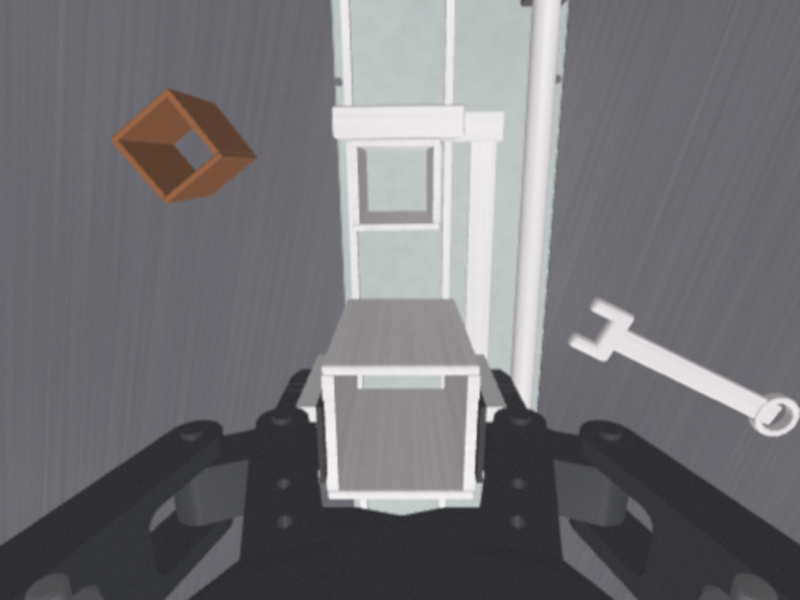

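The wrist picture shows the held tube's rim centred at (400,432), square to the rack. Tube0's rim spans (350..440, 143..228), and the stop's front edge is at row 139.

Run:
```python
from h import *
import pickle
np.set_printoptions(precision=4,suppress=True)
i=pickle.load(open('w2.pkl','rb'));k=1.5625
d=np.array([-.2331,.9725,0]);n=np.array([.9725,.2331,0]);S=np.array([.5466,.219,0])
f=lambda p,z:(lambda P:(P,np.c_[(P-S)@n,(P-S)@d]))(w(i,crop(p,0,0,k),z))
print('tube0 rim',f([(352,143),(440,143),(440,228),(354,228)],.09)[1])
print('stop top front edge',f([(335,139),(464,137)],.082)[1])
print('lips at',f([(344,60),(450,60),(353,265),(447,265)],.036)[1])
P,q=f([(323,368),(478,368),(474,495),(328,495)],.1628-.025+.06);print('held',q,P.mean(0))
s=ctrl.get_state();e=s['eef_pos'];print('tcp',(e-S)@n,(e-S)@d)
```

```text
tube0 rim [[-0.0218 -0.0035]
 [ 0.0166 -0.0036]
 [ 0.0174 -0.0406]
 [-0.022  -0.0406]]
stop top front edge [[-0.0303 -0.0015]
 [ 0.028  -0.0007]]
lips at [[-0.0301  0.0399]
 [ 0.0253  0.0399]
 [-0.0286 -0.0694]
 [ 0.0265 -0.0695]]
held [[-0.0199 -0.0609]
 [ 0.0184 -0.0609]
 [ 0.019  -0.0981]
 [-0.0203 -0.098 ]] [0.5644 0.1415 0.1978]
tcp -0.00035266779497349684 -0.08124132744410524
```

Request:
drive_tool(
  hand=[1,1,1,1,1],
  dp=[
    [0.048,-0.003,0],
    [0.048,-0.003,0.12],
    [0.048,-0.003,0.25],
    [0.048,-0.003,0.335],
    [0.048,-0.003,0.335],
  ],
  roll=[0,0,0,0,0],
)

```text
time_s: 4.5
eef_pos: [0.5592, 0.1554, 0.0604]
tcp_rot: [[-0.233, 0.972, -0.003], [0.972, 0.233, -0.001], [-0.0, -0.003, -1.0]]
force: [-0.6, -0.6, -1.6]
width: 0.456
grasp_force: 61.4
```

Request:
drive_tool(
  hand=[1,1,1],
  dp=[
    [0,0,0.015],
    [0,0,0.022],
    [0,0,0.022],
  ],
  roll=[0,0,0],
)

```text
time_s: 4.88
eef_pos: [0.5608, 0.1558, 0.056]
tcp_rot: [[-0.233, 0.972, 0.001], [0.972, 0.233, 0.0], [0.0, 0.001, -1.0]]
force: [-0.1, -0.5, -1.8]
width: 0.464
grasp_force: 61.4
```

Request:
drive_tool(
  hand=[1,1,1],
  dp=[
    [0,0,0.005],
    [0,0,0.008],
    [0,0,0.008],
  ],
  roll=[0,0,0],
)

```text
time_s: 5.25
eef_pos: [0.5609, 0.1558, 0.0547]
tcp_rot: [[-0.233, 0.972, 0.001], [0.972, 0.233, 0.0], [0.0, 0.001, -1.0]]
force: [-7.9, -1.3, 25.8]
width: 0.461
grasp_force: 65.0
```

Request:
drive_tool(
  hand=[1,-1,-1,-1],
  dp=[
    [0,0,-0.003],
    [0,0,-0.003],
    [0,0,-0.003],
    [0,0,-0.003],
  ],
  roll=[0,0,0,0],
)

```text
time_s: 5.75
eef_pos: [0.5605, 0.1557, 0.0538]
tcp_rot: [[-0.233, 0.972, -0.0], [0.972, 0.233, 0.0], [0.0, -0.0, -1.0]]
force: [-0.0, 0.4, -0.7]
width: 0.999
grasp_force: 0.0
```

Request:
drive_tool(
  hand=[-1,-1,-1,-1],
  dp=[
    [0,0,-0.15],
    [0,0,-0.35],
    [0,0,-0.4],
    [0,0,-0.4],
  ],
  roll=[0,0,0,0],
)

```text
time_s: 6.25
eef_pos: [0.561, 0.1558, 0.1747]
tcp_rot: [[-0.233, 0.972, 0.002], [0.972, 0.233, 0.001], [0.0, 0.002, -1.0]]
force: [0.7, -0.8, -1.5]
width: 1.0
grasp_force: 0.0
```

Request:
drive_tool(
  hand=[-1,-1,-1,-1,-1],
  dp=[
    [-0.18,-0.057,0],
    [-0.36,-0.115,0],
    [-0.54,-0.172,0],
    [-0.72,-0.23,0],
    [-0.862,-0.275,0],
  ],
  roll=[0,0,0,0,0],
)

```text
time_s: 6.88
eef_pos: [0.5393, -0.1174, 0.1721]
tcp_rot: [[-0.232, 0.973, -0.003], [0.973, 0.232, -0.0], [0.0, -0.003, -1.0]]
force: [-0.6, 0.0, -1.0]
width: 0.999
grasp_force: 0.0
```

Request:
drive_tool(
  hand=[-1,-1,-1,-1,-1],
  dp=[
    [-0.18,-0.057,0],
    [-0.36,-0.115,0],
    [-0.54,-0.172,0],
    [-0.72,-0.23,0],
    [-0.862,-0.275,0],
  ],
  roll=[0.01,0.025,0.025,0.025,0.025],
)

```text
time_s: 7.5
eef_pos: [0.5193, -0.3879, 0.1717]
tcp_rot: [[-0.077, 0.997, -0.003], [0.997, 0.077, 0.001], [0.001, -0.003, -1.0]]
force: [-0.0, 0.4, 0.1]
width: 1.002
grasp_force: 0.0
```

Request:
drive_tool(
  hand=[-1,-1],
  dp=[
    [0,0,0],
    [0,0,0],
  ],
  roll=[0,0],
)

```text
time_s: 7.75
eef_pos: [0.5203, -0.3849, 0.1721]
tcp_rot: [[-0.078, 0.997, -0.002], [0.997, 0.078, 0.001], [0.002, -0.002, -1.0]]
force: [-0.5, -0.1, -0.7]
width: 0.999
grasp_force: 0.0
```

Run:
```python
from h import *
import pickle
s=ctrl.get_state();print(s['time_s'],s['eef_pos'],np.round(s['tcp_rot'],3).tolist(),s['width'],s['force'])
i=ctrl.camera_info('wrist');pickle.dump(i,open('w3.pkl','wb'))
im=ctrl.camera('wrist')[:,:,::-1];cv2.imwrite('pics/w3.png',im)
cv2.imwrite('pics/w3b.png',cv2.resize(im,(800,600),interpolation=cv2.INTER_CUBIC))
```

```text
7.75 [ 0.52028526 -0.38493823  0.17205701] [[-0.078, 0.997, -0.002], [0.997, 0.078, 0.001], [0.002, -0.002, -1.0]] 0.9992327193464174 [-0.49936726 -0.11060353 -0.7232854 ]
```

View pics/w3b.png

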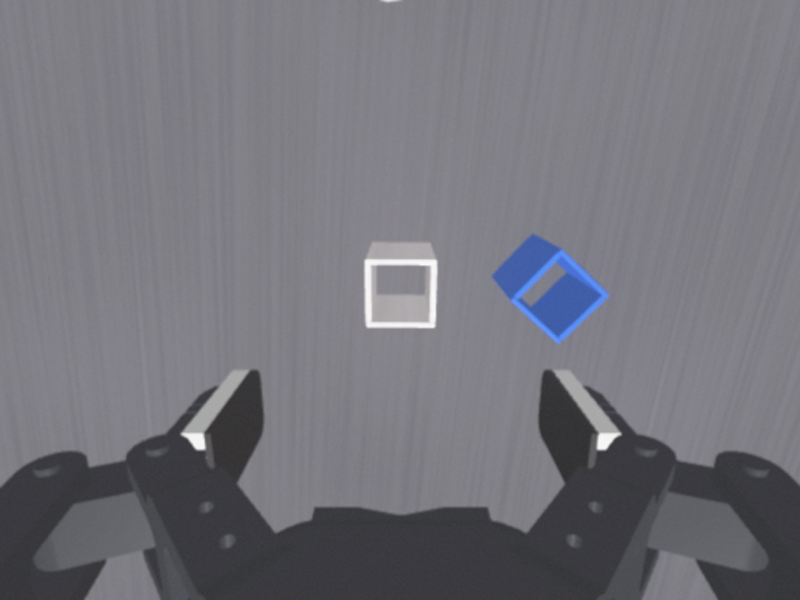

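Wrist view: tube2's rim is centred at (400,294) and square to the fingers. The blue tube's left corner at (492,275) is close to the right finger, so I'll go down only partly open.

Run:
```python
from h import *
import pickle
i=pickle.load(open('w3.pkl','rb'))
P=w(i,crop([(364,260),(437,260),(436,327),(366,327)],0,0,1.5625),.06);print(P)
s=ctrl.get_state();e=s['eef_pos'];print((P.mean(0)-e)@s['tcp_rot'],e)
b=w(i,crop([(513,298),(560,250),(607,295),(558,342)],0,0,1.5625),.06);print((b-P.mean(0))@s['tcp_rot'])
```

```text
[[ 0.49810323 -0.36879672  0.06      ]
 [ 0.53834016 -0.36560039  0.06      ]
 [ 0.5416811  -0.40467455  0.06      ]
 [ 0.50151112 -0.4078779   0.06      ]]
[-0.00241377 -0.00078773  0.11250052] [ 0.52068907 -0.38442245  0.17250265]
[[-2.25361466e-03  6.34566606e-02 -1.01512342e-04]
 [ 2.51702600e-02  8.74936524e-02 -9.76950621e-05]
 [-5.00490631e-04  1.16339725e-01 -1.80681989e-04]
 [-2.88319901e-02  9.12844319e-02 -1.84281066e-04]]
```

Request:
drive_tool(
  hand=[-0.5,-0.5,-0.5,-0.5],
  dp=[
    [-0.008,-0.003,0.12],
    [-0.008,-0.003,0.3],
    [-0.008,-0.003,0.501],
    [-0.008,-0.003,0.501],
  ],
  roll=[0,0,0,0],
)

```text
time_s: 8.3
eef_pos: [0.5179, -0.3851, 0.0196]
tcp_rot: [[-0.08, 0.997, -0.007], [0.997, 0.08, 0.005], [0.005, -0.006, -1.0]]
force: [0.3, 0.7, 0.8]
width: 0.75
grasp_force: 0.0
```

Request:
drive_tool(
  hand=[-0.5,1,1,1,1],
  dp=[
    [0,0,0],
    [0,0,0],
    [0,0,0],
    [0,0,0],
    [0,0,0],
  ],
  roll=[0,0,0,0,0],
)

```text
time_s: 8.93
eef_pos: [0.5214, -0.3889, 0.0263]
tcp_rot: [[-0.079, 0.997, 0.003], [0.997, 0.079, -0.002], [-0.002, 0.003, -1.0]]
force: [-1.3, 2.2, 12.8]
width: 0.463
grasp_force: 59.0
```

Request:
drive_tool(
  hand=[1,1,1,1,1],
  dp=[
    [0,0,-0.15],
    [0,0,-0.35],
    [0.2,0.037,-0.467],
    [0.4,0.073,-0.467],
    [0.6,0.11,-0.467],
  ],
  roll=[0,0,0,0,0],
)

```text
time_s: 9.55
eef_pos: [0.539, -0.2086, 0.1659]
tcp_rot: [[-0.078, 0.997, 0.003], [0.997, 0.078, -0.001], [-0.001, 0.003, -1.0]]
force: [1.4, 0.2, -2.2]
width: 0.463
grasp_force: 61.6
```

Request:
drive_tool(
  hand=[1,1,1,1,1],
  dp=[
    [0.2,0.037,0],
    [0.4,0.073,0],
    [0.6,0.11,0],
    [0.8,0.146,0],
    [0.95,0.174,0],
  ],
  roll=[0,-0.01,-0.025,-0.025,-0.025],
)

```text
time_s: 10.18
eef_pos: [0.5684, 0.081, 0.1653]
tcp_rot: [[-0.235, 0.972, 0.002], [0.972, 0.235, 0.001], [0.0, 0.002, -1.0]]
force: [1.1, -0.5, -1.9]
width: 0.462
grasp_force: 61.5
```

Request:
drive_tool(
  hand=[1,1],
  dp=[
    [0,0,0],
    [0,0,0],
  ],
  roll=[0,0],
)

```text
time_s: 10.42
eef_pos: [0.5682, 0.0775, 0.1645]
tcp_rot: [[-0.233, 0.972, 0.001], [0.972, 0.233, -0.0], [-0.0, 0.001, -1.0]]
force: [-0.1, -0.7, -1.6]
width: 0.458
grasp_force: 61.5
```

Run:
```python
from h import *
import pickle
s=ctrl.get_state();print(s['time_s'],s['eef_pos'],np.round(s['tcp_rot'],3).tolist(),s['width'],s['force'])
d=np.array([-.2331,.9725,0]);n=np.array([.9725,.2331,0]);S=np.array([.5466,.219,0]);e=s['eef_pos']-S;print(e@n,e@d)
i=ctrl.camera_info('wrist');pickle.dump(i,open('w4.pkl','wb'))
im=ctrl.camera('wrist')[:,:,::-1];cv2.imwrite('pics/w4.png',im)
cv2.imwrite('pics/w4b.png',cv2.resize(im,(800,600),interpolation=cv2.INTER_CUBIC))
```

```text
10.425 [0.56824644 0.0775268  0.16454499] [[-0.233, 0.972, 0.001], [0.972, 0.233, -0.0], [-0.0, 0.001, -1.0]] 0.45773353248095366 [-0.14076335 -0.67884763 -1.57081349]
-0.011926244677733032 -0.1426284708623782
```

View pics/w4b.png

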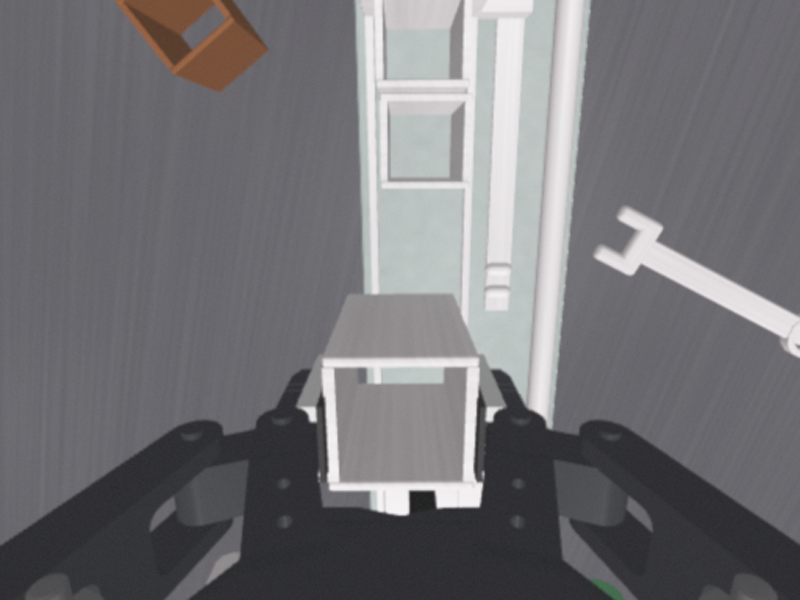

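Tube1 stands square in the channel, its rim spanning (380..468, 95..187). The held tube's rim is centred at (402,423), off to the left of the channel. The ridges are at (497,268) and (497,290).

Run:
```python
from h import *
import pickle
np.set_printoptions(precision=4,suppress=True)
i=pickle.load(open('w4.pkl','rb'));k=1.5625
d=np.array([-.2331,.9725,0]);n=np.array([.9725,.2331,0]);S=np.array([.5466,.219,0])
def f(p,z):
    P=w(i,crop(p,0,0,k),z);return np.c_[(P-S)@n,(P-S)@d]
print('tube1 rim',f([(380,96),(468,96),(468,187),(382,187)],.09))
print('tube0 front',f([(378,84),(468,84)],.09))
print('lips',f([(369,40),(469,40),(376,270),(465,270)],.036))
print('held',f([(325,361),(478,361),(474,487),(330,487)],.1645-.0255+.06).mean(0))
print('ridges',f([(497,268),(497,290)],.035))
print('handle +y top edge?',f([(422,493)],.105))
```

```text
tube1 rim [[-0.0211 -0.0458]
 [ 0.0166 -0.0457]
 [ 0.0182 -0.0838]
 [-0.0207 -0.0838]]
tube0 front [[-0.0219 -0.041 ]
 [ 0.0165 -0.041 ]]
lips [[-0.0287 -0.0117]
 [ 0.0234 -0.0117]
 [-0.0268 -0.1343]
 [ 0.026  -0.1343]]
held [-0.0121 -0.1391]
ridges [[ 0.0451 -0.1333]
 [ 0.0459 -0.1468]]
handle +y top edge? [[-0.0013 -0.2349]]
```

Request:
drive_tool(
  hand=[1,1,1,1,1],
  dp=[
    [0.1,0.037,0],
    [0.1,0.037,0.1],
    [0.1,0.037,0.24],
    [0.1,0.037,0.335],
    [0.1,0.037,0.335],
  ],
  roll=[0,0,0,0,0],
)

```text
time_s: 11.1
eef_pos: [0.5709, 0.1081, 0.0619]
tcp_rot: [[-0.232, 0.973, -0.003], [0.973, 0.232, -0.001], [-0.001, -0.003, -1.0]]
force: [-0.3, 0.6, -0.8]
width: 0.456
grasp_force: 61.5
```

Request:
drive_tool(
  hand=[1,1,1],
  dp=[
    [0,0,0.01],
    [0,0,0.02],
    [0,0,0.02],
  ],
  roll=[0,0,0],
)

```text
time_s: 11.48
eef_pos: [0.5722, 0.1099, 0.0578]
tcp_rot: [[-0.233, 0.972, 0.001], [0.972, 0.233, 0.0], [0.0, 0.001, -1.0]]
force: [0.8, 0.1, -1.5]
width: 0.459
grasp_force: 61.5
```

Request:
drive_tool(
  hand=[1,1,1],
  dp=[
    [0,0,0.005],
    [0,0,0.007],
    [0,0,0.007],
  ],
  roll=[0,0,0],
)

```text
time_s: 11.85
eef_pos: [0.5723, 0.11, 0.0563]
tcp_rot: [[-0.233, 0.972, 0.001], [0.972, 0.233, 0.0], [0.0, 0.001, -1.0]]
force: [-5.5, -1.5, 16.9]
width: 0.46
grasp_force: 64.1
```

Request:
drive_tool(
  hand=[1,-1,-1,-1],
  dp=[
    [0,0,-0.003],
    [0,0,-0.003],
    [0,0,-0.003],
    [0,0,-0.003],
  ],
  roll=[0,0,0,0],
)

```text
time_s: 12.35
eef_pos: [0.5719, 0.1098, 0.0559]
tcp_rot: [[-0.233, 0.972, -0.0], [0.972, 0.233, -0.0], [0.0, -0.0, -1.0]]
force: [-0.3, 0.0, -0.6]
width: 0.998
grasp_force: 0.0
```

Request:
drive_tool(
  hand=[-1,-1,-1,-1,-1],
  dp=[
    [0,0,-0.15],
    [0,0,-0.35],
    [-0.2,0,-0.45],
    [-0.4,0,-0.45],
    [-0.46,0,-0.45],
  ],
  roll=[0,0,0,0,0],
)

```text
time_s: 12.98
eef_pos: [0.6046, -0.0288, 0.1915]
tcp_rot: [[-0.229, 0.973, 0.001], [0.973, 0.229, -0.001], [-0.001, 0.001, -1.0]]
force: [0.2, 0.2, -1.0]
width: 0.998
grasp_force: 0.0
```

Request:
drive_tool(
  hand=[-1,-1],
  dp=[
    [0,0,0],
    [0,0,0],
  ],
  roll=[0,0],
)

```text
time_s: 13.22
eef_pos: [0.6039, -0.0228, 0.1906]
tcp_rot: [[-0.235, 0.972, -0.001], [0.972, 0.235, 0.001], [0.001, -0.001, -1.0]]
force: [-0.6, 0.3, -0.0]
width: 0.998
grasp_force: 0.0
```

Run:
```python
from h import *
import pickle
s=ctrl.get_state();print(s['time_s'],s['eef_pos'],np.round(s['tcp_rot'],3).tolist(),s['width'],s['force'])
i=ctrl.camera_info('wrist');pickle.dump(i,open('w5.pkl','wb'))
im=ctrl.camera('wrist')[:,:,::-1];cv2.imwrite('pics/w5.png',im)
cv2.imwrite('pics/w5b.png',cv2.resize(im,(800,600),interpolation=cv2.INTER_CUBIC))
```

```text
13.225 [ 0.60385963 -0.02276355  0.19057745] [[-0.235, 0.972, -0.001], [0.972, 0.235, 0.001], [0.001, -0.001, -1.0]] 0.9977386979501015 [-5.83484725e-01  3.49195588e-01 -5.46990967e-04]
```

View pics/w5b.png

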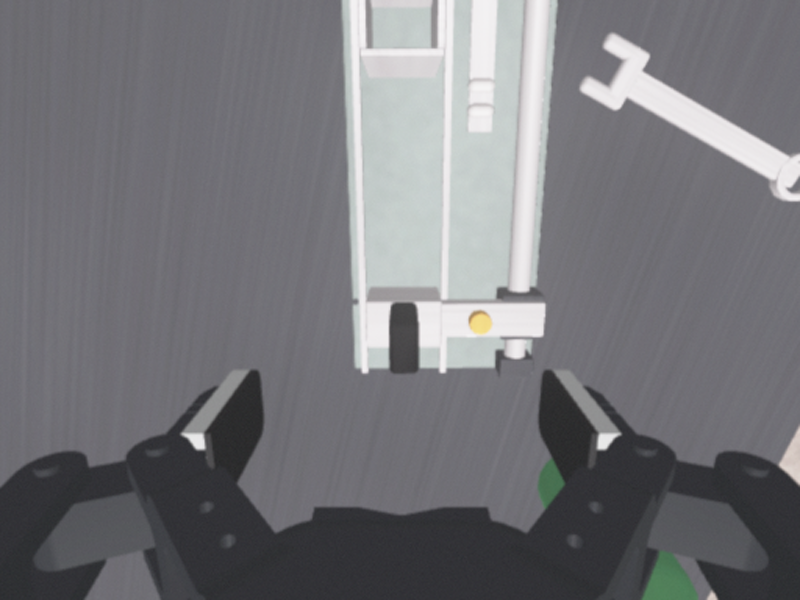

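Tube2 stands square, its front top edge at row 50. The slide's handle top spans about (390..417, 318..372), the notch ridges are at (481,85) and (481,108), and the bottle shows behind the right finger.

Run:
```python
from h import *
import pickle
np.set_printoptions(precision=4,suppress=True)
i=pickle.load(open('w5.pkl','rb'));k=1.5625
d=np.array([-.2331,.9725,0]);n=np.array([.9725,.2331,0]);S=np.array([.5466,.219,0])
def f(p,z):
    P=w(i,crop(p,0,0,k),z);return np.c_[(P-S)@n,(P-S)@d]
h=f([(391,318),(417,318),(417,372),(391,372)],.105);print('handle',h,h.mean(0))
print('block top back/front',f([(366,347),(366,301)],.065))
print('arm ends y (z~.06?)',f([(540,336),(540,303)],.06))
print('ridges',f([(481,85),(481,108)],.035),'ball cap',f([(480,323)],.065))
print('tube2 front top',f([(360,50),(444,50)],.09))
e=ctrl.get_state()['eef_pos']-S;print('tcp',e@n,e@d)
b=w(ctrl.camera_info('side'),np.array([(525,362)])/1.5625,0)-S;print('bottle',b@n,b@d)
```

```text
handle [[-0.006  -0.2556]
 [ 0.0073 -0.2556]
 [ 0.0076 -0.2857]
 [-0.0061 -0.2857]] [ 0.0007 -0.2707]
block top back/front [[-0.0223 -0.2878]
 [-0.0218 -0.2583]]
arm ends y (z~.06?) [[ 0.0855 -0.2822]
 [ 0.0837 -0.2608]]
ridges [[ 0.0458 -0.1348]
 [ 0.0464 -0.1474]] ball cap [[ 0.0469 -0.272 ]]
tube2 front top [[-0.0204 -0.1281]
 [ 0.019  -0.128 ]]
tcp -0.000620433132248197 -0.24829369170379878
bottle [0.154] [-0.4279]
```

Request:
drive_tool(
  hand=[-0.5,-0.5,-0.5,-0.5,-0.5],
  dp=[
    [-0.076,0.004,0.05],
    [-0.076,0.004,0.2],
    [-0.076,0.004,0.32],
    [-0.076,0.004,0.382],
    [-0.076,0.004,0.382],
  ],
  roll=[0,0,0,0,0],
)

```text
time_s: 13.9
eef_pos: [0.6101, -0.0454, 0.0756]
tcp_rot: [[-0.234, 0.972, -0.002], [0.972, 0.234, 0.0], [0.001, -0.002, -1.0]]
force: [0.5, 0.4, 0.1]
width: 0.746
grasp_force: 0.0
```

Request:
drive_tool(
  hand=[1,1,1,1,1],
  dp=[
    [0,0,0],
    [0,0,0],
    [0,0,0],
    [0,0,0],
    [0,0,0],
  ],
  roll=[0,0,0,0,0],
)

```text
time_s: 14.52
eef_pos: [0.6112, -0.0462, 0.0775]
tcp_rot: [[-0.234, 0.972, 0.001], [0.972, 0.234, 0.0], [-0.0, 0.001, -1.0]]
force: [-2.1, 1.1, 8.1]
width: 0.174
grasp_force: 58.6
```

Request:
drive_tool(
  hand=[1,1],
  dp=[
    [0,0,0],
    [0,0,0],
  ],
  roll=[0,0],
)

```text
time_s: 14.78
eef_pos: [0.6112, -0.0463, 0.0776]
tcp_rot: [[-0.234, 0.972, 0.001], [0.972, 0.234, 0.0], [-0.0, 0.001, -1.0]]
force: [-1.2, 0.6, 8.9]
width: 0.174
grasp_force: 58.6
```

Request:
drive_tool(
  hand=[1,1,1,1,1],
  dp=[
    [0.05,-0.001,-0.006],
    [0.12,-0.002,-0.006],
    [0.19,-0.002,-0.006],
    [0.26,-0.003,-0.006],
    [0.3,-0.004,-0.006],
  ],
  roll=[0,0,0,0,0],
)

```text
time_s: 15.4
eef_pos: [0.589, 0.0424, 0.0777]
tcp_rot: [[-0.235, 0.972, 0.002], [0.972, 0.235, 0.0], [0.0, 0.002, -1.0]]
force: [14.1, 0.5, -25.7]
width: 0.176
grasp_force: 61.0
```

Request:
drive_tool(
  hand=[1,1],
  dp=[
    [0,0,0],
    [0,0,0],
  ],
  roll=[0,0],
)

```text
time_s: 15.65
eef_pos: [0.5891, 0.042, 0.0777]
tcp_rot: [[-0.235, 0.972, 0.001], [0.972, 0.235, 0.001], [0.0, 0.002, -1.0]]
force: [11.6, 4.2, -22.5]
width: 0.17
grasp_force: 61.4
```

Request:
drive_tool(
  hand=[1,1,1,1,1],
  dp=[
    [0.0,0.002,0.004],
    [0.02,0.002,0.004],
    [0.04,0.002,0.004],
    [0.06,0.002,0.004],
    [0.075,0.002,0.004],
  ],
  roll=[0,0,0,0,0],
)

```text
time_s: 16.27
eef_pos: [0.5839, 0.0635, 0.0776]
tcp_rot: [[-0.234, 0.972, 0.001], [0.972, 0.234, 0.0], [0.0, 0.001, -1.0]]
force: [-1.6, -2.1, 6.1]
width: 0.177
grasp_force: 65.8
```

Request:
drive_tool(
  hand=[1,1],
  dp=[
    [0.01,0,0],
    [0.01,0,0],
  ],
  roll=[0,0],
)

```text
time_s: 16.52
eef_pos: [0.5831, 0.0668, 0.0776]
tcp_rot: [[-0.234, 0.972, 0.0], [0.972, 0.234, 0.0], [0.0, 0.001, -1.0]]
force: [-1.4, 1.2, 6.7]
width: 0.174
grasp_force: 65.8
```

Request:
drive_tool(
  hand=[1,1],
  dp=[
    [0.01,0,0.001],
    [0.01,0,0.001],
  ],
  roll=[0,0],
)

```text
time_s: 16.77
eef_pos: [0.5825, 0.0692, 0.0775]
tcp_rot: [[-0.234, 0.972, 0.001], [0.972, 0.234, 0.0], [-0.0, 0.001, -1.0]]
force: [-3.0, -1.2, 12.6]
width: 0.175
grasp_force: 66.7
```

Request:
drive_tool(
  hand=[1,1],
  dp=[
    [0.01,0,0],
    [0.01,0,0],
  ],
  roll=[0,0],
)

```text
time_s: 17.02
eef_pos: [0.5819, 0.0717, 0.0776]
tcp_rot: [[-0.233, 0.972, 0.001], [0.972, 0.233, -0.0], [-0.0, 0.001, -1.0]]
force: [-2.4, -3.6, 12.5]
width: 0.176
grasp_force: 66.5
```

Request:
drive_tool(
  hand=[1,1],
  dp=[
    [0.007,0,0],
    [0.007,0,0],
  ],
  roll=[0,0],
)

```text
time_s: 17.27
eef_pos: [0.5813, 0.074, 0.0775]
tcp_rot: [[-0.234, 0.972, 0.001], [0.972, 0.234, 0.0], [-0.0, 0.001, -1.0]]
force: [-3.6, -3.3, 13.1]
width: 0.178
grasp_force: 66.6
```

Request:
drive_tool(
  hand=[1,1],
  dp=[
    [0.007,0,0],
    [0.007,0,0],
  ],
  roll=[0,0],
)

```text
time_s: 17.52
eef_pos: [0.5807, 0.0764, 0.0775]
tcp_rot: [[-0.234, 0.972, 0.0], [0.972, 0.234, 0.0], [0.0, 0.001, -1.0]]
force: [-4.0, -0.4, 13.6]
width: 0.178
grasp_force: 66.6
```

Request:
drive_tool(
  hand=[1,1],
  dp=[
    [0.007,0,0],
    [0.007,0,0],
  ],
  roll=[0,0],
)

```text
time_s: 17.77
eef_pos: [0.5802, 0.0786, 0.0776]
tcp_rot: [[-0.234, 0.972, 0.0], [0.972, 0.234, 0.001], [0.0, 0.001, -1.0]]
force: [-5.1, 0.8, 14.0]
width: 0.174
grasp_force: 66.6
```

Request:
drive_tool(
  hand=[1,1],
  dp=[
    [0.004,0,0],
    [0.004,0,0],
  ],
  roll=[0,0],
)

```text
time_s: 18.02
eef_pos: [0.5799, 0.0796, 0.0776]
tcp_rot: [[-0.234, 0.972, 0.0], [0.972, 0.234, 0.0], [0.0, 0.001, -1.0]]
force: [-3.9, -1.3, 13.3]
width: 0.174
grasp_force: 66.6
```

Request:
drive_tool(
  hand=[1,1],
  dp=[
    [0.004,0,0],
    [0.004,0,0],
  ],
  roll=[0,0],
)

```text
time_s: 18.27
eef_pos: [0.5796, 0.0808, 0.0776]
tcp_rot: [[-0.234, 0.972, 0.0], [0.972, 0.234, 0.0], [0.0, 0.0, -1.0]]
force: [-4.7, -0.5, 13.1]
width: 0.174
grasp_force: 66.6
```

Run:
```python
from h import *
d=np.array([-.2331,.9725,0])
for k in range(3):
    s=ctrl.get_state();print(s['eef_pos'],s['force'],s['force']@d);im=ctrl.camera('wrist')
cv2.imwrite('pics/w6.png',im[:,:,::-1])
im=ctrl.camera('side');cv2.imwrite('pics/s6.png',im[:,:,::-1])
```

```text
[0.57961903 0.08084277 0.07755499] [-4.70724553 -0.49700441 13.1321529 ] 0.6139221429157804
[0.57964303 0.08082641 0.07755237] [-4.4078992   0.23980459 13.5610751 ] 1.2606912724339026
[0.57960082 0.08086283 0.07754574] [-3.84344131  0.57883901 13.50259879] 1.4588271029706177
```

Request:
drive_tool(
  hand=[1,1],
  dp=[
    [0.004,0,0],
    [0.004,0,0],
  ],
  roll=[0,0],
)

```text
time_s: 18.73
eef_pos: [0.5794, 0.0816, 0.0775]
tcp_rot: [[-0.234, 0.972, 0.0], [0.972, 0.234, 0.0], [-0.0, 0.0, -1.0]]
force: [-3.2, -2.6, 12.4]
width: 0.175
grasp_force: 66.6
```

Request:
drive_tool(
  hand=[1,1],
  dp=[
    [0.002,0,0],
    [0.002,0,0],
  ],
  roll=[0,0],
)

```text
time_s: 18.98
eef_pos: [0.5793, 0.082, 0.0775]
tcp_rot: [[-0.233, 0.972, 0.001], [0.972, 0.233, -0.0], [-0.0, 0.001, -1.0]]
force: [-2.7, -3.4, 11.9]
width: 0.178
grasp_force: 66.6
```

Run:
```python
from h import *
np.set_printoptions(precision=4,suppress=True)
d=np.array([-.2331,.9725,0]);n=np.array([.9725,.2331,0]);S=np.array([.5466,.219,0])
i=ctrl.camera_info('side')
im=ctrl.camera('side')[:,:,::-1];cv2.imwrite('pics/s7.png',im)
for nm,a in(('start',cv2.imread('pics/side0.png')),('now',im)):
    h=cv2.cvtColor(np.ascontiguousarray(a),cv2.COLOR_BGR2HSV);m=cv2.inRange(h,(18,110,120),(32,255,255));m[:, :180]=0;m[:100]=0
    c=cv2.connectedComponentsWithStats(m);
    for st,ce in zip(c[2][1:],c[3][1:]):
        if st[4]>3:
            P=w(i,ce,.072)[0]-S;print(nm,ce,st[4],P@n,P@d)
for k in range(4):
    s=ctrl.get_state();print(s['force']@d,(s['eef_pos']-[.6112,-.0463,0])@d);ctrl.camera('wrist')
```

```text
start [274.2105 193.9474] 19 0.04475853832043901 -0.2792240618614048
now [249.6    163.5333] 15 0.04364624972114786 -0.14763412611115787
-1.653779758274458 0.1322318289562947
-1.538858415175199 0.13220223633959743
-2.201308455635354 0.13221715920222954
-1.7269354583942589 0.13222354772179995
```

Request:
drive_tool(
  hand=[1,1,1],
  dp=[
    [0.002,0,0],
    [0.002,0,0],
    [0.002,0,0],
  ],
  roll=[0,0,0],
)

```text
time_s: 19.6
eef_pos: [0.5793, 0.0823, 0.0775]
tcp_rot: [[-0.233, 0.972, 0.001], [0.972, 0.233, -0.0], [-0.0, 0.001, -1.0]]
force: [-3.3, -3.9, 12.8]
width: 0.176
grasp_force: 66.6
```

Run:
```python
from h import *
d=np.array([-.2331,.9725,0])
for k in range(4):
    s=ctrl.get_state();print(s['force']@d,(s['eef_pos']-[.6112,-.0463,0])@d);ctrl.camera('wrist')
```

```text
-3.0305951557234976 0.1325254964270156
-3.8484297565936894 0.13253108827607762
-4.103721175627345 0.13254679285810755
-3.9200089765475616 0.1325574196928662
```

Request:
drive_tool(
  hand=[1,1,1],
  dp=[
    [-0.005,0,0.0],
    [-0.005,0,0.0],
    [-0.005,0,0.0],
  ],
  roll=[0,0,0],
)

```text
time_s: 20.18
eef_pos: [0.5794, 0.0815, 0.0775]
tcp_rot: [[-0.234, 0.972, 0.0], [0.972, 0.234, 0.0], [0.0, 0.0, -1.0]]
force: [-3.5, -1.3, 12.8]
width: 0.172
grasp_force: 66.6
```

Run:
```python
from h import *
d=np.array([-.2331,.9725,0])
for k in range(4):
    s=ctrl.get_state();print(s['force']@d,(s['eef_pos']-[.6112,-.0463,0])@d);ctrl.camera('wrist')
```

```text
-0.4678224904935117 0.13167541515314382
-0.04459972632819148 0.1316798690049181
0.5469654063964615 0.13172853477085006
0.048542738936112946 0.13167062937990612
```

Request:
drive_tool(
  hand=[1,1,1],
  dp=[
    [-0.005,0,0.0],
    [-0.005,0,0.0],
    [-0.005,0,0.0],
  ],
  roll=[0,0,0],
)

```text
time_s: 20.75
eef_pos: [0.5797, 0.0805, 0.0776]
tcp_rot: [[-0.234, 0.972, 0.0], [0.972, 0.234, 0.001], [0.001, 0.0, -1.0]]
force: [-4.5, 0.8, 13.9]
width: 0.175
grasp_force: 66.8
```

Run:
```python
from h import *
d=np.array([-.2331,.9725,0])
for k in range(4):
    s=ctrl.get_state();print(s['force']@d,(s['eef_pos']-[.6112,-.0463,0])@d);ctrl.camera('wrist')
```

```text
1.8703529634919747 0.13068929470834936
2.067762242073239 0.1306998076363174
3.094286636295897 0.13071490890174814
1.7325778344999174 0.1306949657773891
```

Request:
drive_tool(
  hand=[1,1,1,1],
  dp=[
    [0.006,0,0.0],
    [0.012,0,0.0],
    [0.012,0,0.0],
    [0.012,0,0],
  ],
  roll=[0,0,0,0],
)

```text
time_s: 21.45
eef_pos: [0.5791, 0.0829, 0.0775]
tcp_rot: [[-0.233, 0.972, 0.001], [0.972, 0.233, -0.0], [-0.0, 0.001, -1.0]]
force: [-3.6, -4.8, 13.5]
width: 0.173
grasp_force: 66.6
```

Run:
```python
from h import *
d=np.array([-.2331,.9725,0])
for k in range(4):
    s=ctrl.get_state();print(s['force']@d,(s['eef_pos']-[.6112,-.0463,0])@d);ctrl.camera('wrist')
```

```text
-3.8146448848129073 0.13307791298778612
-4.194859111931201 0.13309942938977135
-4.124875737164064 0.13307762944233437
-3.798037500292626 0.1331042331306158
```

Request:
drive_tool(
  hand=[1,1,1],
  dp=[
    [0.002,0,0.0],
    [0.002,0,0.0],
    [0.002,0,0.0],
  ],
  roll=[0,0,0],
)

```text
time_s: 22.02
eef_pos: [0.5791, 0.0831, 0.0775]
tcp_rot: [[-0.233, 0.972, 0.001], [0.972, 0.233, -0.001], [-0.001, 0.001, -1.0]]
force: [-1.8, -6.1, 12.7]
width: 0.172
grasp_force: 66.6
```

```bash
cat > r.py <<'E'
from h import *
d=np.array([-.2331,.9725,0]);F=[];X=[]
for k in range(4):
    s=ctrl.get_state();F.append(s['force']@d);X.append((s['eef_pos']-[.6112,-.0463,0])@d);ctrl.camera('wrist')
print('F %.2f x %.4f'%(np.mean(F),np.mean(X)),s['time_s'])
E
python3 r.py
```

```text
F -5.75 x 0.1333 22.175
```

Request:
drive_tool(
  hand=[1,1,1],
  dp=[
    [0.002,0,0.0],
    [0.002,0,0.0],
    [0.002,0,0.0],
  ],
  roll=[0,0,0],
)

```text
time_s: 22.6
eef_pos: [0.579, 0.0832, 0.0776]
tcp_rot: [[-0.233, 0.973, 0.001], [0.973, 0.233, -0.001], [-0.001, 0.001, -1.0]]
force: [-1.4, -8.5, 12.2]
width: 0.176
grasp_force: 66.6
```

```bash
python3 r.py
```

```text
F -8.32 x 0.1334 22.75
```

Request:
drive_tool(
  hand=[1,1,1],
  dp=[
    [-0.005,0,0.001],
    [-0.005,0,0.001],
    [-0.005,0,0.001],
  ],
  roll=[0,0,0],
)

```text
time_s: 23.18
eef_pos: [0.5792, 0.0827, 0.0775]
tcp_rot: [[-0.233, 0.972, 0.001], [0.972, 0.233, -0.0], [-0.0, 0.001, -1.0]]
force: [-4.9, -4.6, 18.7]
width: 0.176
grasp_force: 67.5
```

```bash
python3 r.py
python3 - <<'E'
from h import *
np.set_printoptions(precision=4,suppress=True)
d=np.array([-.2331,.9725,0]);n=np.array([.9725,.2331,0]);S=np.array([.5466,.219,0])
i=ctrl.camera_info('wrist');im=ctrl.camera('wrist')[:,:,::-1];cv2.imwrite('pics/w8.png',im)
def pr(a,b,z):
    X=S+n*a+d*b;X[2]=z;p=i['R']@X+i['t'];return p[:2]/p[2]*i['fx']+[i['cx'],i['cy']]
g=cv2.cvtColor(np.ascontiguousarray(im),cv2.COLOR_BGR2GRAY)
# grey profile along the midline over tubes and along the strip
for nm,x,z,ys in(('row rims z=.09 x=-.001',-.001,.09,np.arange(.005,-.135,-.002)),):
    m=np.array([pr(x,y,z) for y in ys],np.float32)
    v=cv2.remap(g,m[:,0].reshape(-1,1),m[:,1].reshape(-1,1),1).ravel()
    print(nm,[(round(float(y),3),int(q)) for y,q in zip(ys,v)]);print(m[0],m[-1])
E
```

```text
F -2.67 x 0.1330 23.325
row rims z=.09 x=-.001 [(0.005, 0), (0.003, 0), (0.001, 0), (-0.001, 0), (-0.003, 0), (-0.005, 0), (-0.007, 0), (-0.009, 0), (-0.011, 0), (-0.013, 0), (-0.015, 0), (-0.017, 0), (-0.019, 0), (-0.021, 0), (-0.023, 0), (-0.025, 0), (-0.027, 0), (-0.029, 0), (-0.031, 0), (-0.033, 187), (-0.035, 188), (-0.037, 189), (-0.039, 183), (-0.041, 231), (-0.043, 205), (-0.045, 213), (-0.047, 232), (-0.049, 204), (-0.051, 202), (-0.053, 202), (-0.055, 190), (-0.057, 189), (-0.059, 189), (-0.061, 190), (-0.063, 185), (-0.065, 183), (-0.067, 185), (-0.069, 189), (-0.071, 187), (-0.073, 187), (-0.075, 188), (-0.077, 187), (-0.079, 144), (-0.081, 160), (-0.083, 229), (-0.085, 161), (-0.087, 230), (-0.089, 188), (-0.091, 188), (-0.093, 188), (-0.095, 188), (-0.097, 186), (-0.099, 186), (-0.101, 187), (-0.103, 190), (-0.105, 187), (-0.107, 144), (-0.109, 142), (-0.111, 142), (-0.113, 141), (-0.115, 141), (-0.117, 140), (-0.119, 141), (-0.121, 141), (-0.123, 230), (-0.125, 68), (-0.127, 49), (-0.129, 47), (-0.131, 46), (-0.133, 49)]
[ 254.9865 -124.4845] [255.177  240.8585]
```

Request:
drive_tool(
  hand=[1,1,1,1],
  dp=[
    [-0.004,0,-0.001],
    [-0.004,0,-0.001],
    [-0.004,0,-0.001],
    [-0.004,0,-0.001],
  ],
  roll=[0,0,0,0],
)

```text
time_s: 23.92
eef_pos: [0.5793, 0.082, 0.0775]
tcp_rot: [[-0.234, 0.972, 0.0], [0.972, 0.234, 0.0], [0.0, 0.001, -1.0]]
force: [-4.2, -1.4, 13.0]
width: 0.172
grasp_force: 66.5
```

```bash
python3 r.py
```

```text
F -0.16 x 0.1322 24.075
```

Request:
drive_tool(
  hand=[1,1,1,1],
  dp=[
    [0,0,0],
    [0,0,0],
    [0,0,0],
    [0,0,0],
  ],
  roll=[0,0,0,0],
)

```text
time_s: 24.62
eef_pos: [0.5794, 0.082, 0.0775]
tcp_rot: [[-0.234, 0.972, 0.001], [0.972, 0.234, 0.0], [0.0, 0.001, -1.0]]
force: [-4.2, -2.4, 13.7]
width: 0.174
grasp_force: 66.5
```

```bash
python3 -c "
from cell import ctrl
print(ctrl.close_job())"
```

```text
the job is handed in; nothing more can be done
None
```

I handed the job in at about 25 s with all three tubes in the row and the slide held by its handle. I judge it to be in the notch: it met about 8 N, as at the second ridge, and the camera puts it within about 2 mm, but I never felt the first ridge's 10 N jump and no verdict came back.

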